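# Isolate the mixer, mesh the beater in its drive and hold it home

## Robot

A 6-joint arm with a two-finger parallel gripper is mounted at the origin on the work surface. World frame = base frame: x ahead of the robot, y to its left, z up, the work surface at z = 0. Lengths are in m, angles in degrees, forces in N, time in s.
With the tool pointing down it reaches from about 0.4 to 0.825 m from the base axis. Payload 7 kg.
Tool frame: the origin (TCP) lies midway between the tips of the shut fingers; the grasp point (between the pads) lies 19 mm behind it; z points along the fingers, x is the direction in which the jaws open and shut, and the axes are right-handed (so a half turn about z gives the same grasp; the last joint's range is limited). The gripper opens to 88 mm and grips with 3 to 60 N. Pads are 19 mm wide; open, the fingers measure 130 mm over their backs; the gripper's body (78 mm by 193 mm) begins 47 mm behind the grasp point.
Start: joints at [-57.748, 20.546, 0.682, 0, -70.136, -16.507], TCP at [0.183, -0.65, 0.227] pointing down, gripper open.
Joint ranges: [-176.03, 176.03], [-82.01, 121.73], [-58.28, 71.71], [-173.87, 95.51], [-174.79, -0.11], [-173.66, 173.66]. Speed limits (degrees/s): [136.94, 136.94, 172.46, 180, 180, 180].

## Interface

Orientations are given as [roll, pitch, yaw] about the fixed x, y, z axes, in that order (R = Rz(yaw) Ry(pitch) Rx(roll)).
In Python, from plant import * gives the robot as it stands. The module is installed in compiled form; this text tells all that it offers.
- The arm moves only by the shell command python3 -m pendant 'ROWS' [OPENING]. ROWS is JSON, a list that holds one entry, the list of rows, each a list of 6 numbers: the shift along the world's x, y, z in mm, then the turn, a rotation vector about the world's x, y, z in degrees. A call has 1 to 10 rows; each row is the pose to reach, as a shift and turn from the pose commanded when the call began; what a row does not reach only later rows make up. A row lasts 1/8 s, in which the tool goes at most 62.5 mm and 10.7 degrees, less where a joint would pass 70% of its speed; a pose out of reach is approached as far as the arm can. A call with a gripper value outside its range is refused whole. OPENING is the closure, from -1 (fully open) to 1 (shut), set as the call begins (- or left out, the last holds). The fingers move at their own pace and stop on an object; the grip force is fixed at half the most. Time passes only in rows, so rows that repeat a pose let the fingers close. It gives the time, the measured TCP pose, the force and the opening at its end, in the units of the state.
- get_obs(): the state, without advancing time (a new reading comes with each control period).
- snapshot(name): name is "scene" or "top"; returns a dict with "pixels" (400x640x3 uint8, red, green, blue), "depth" (400x640 float32, m along the optical axis (not along the pixel's ray), 0 where there is no reading), "fx", "fy", "cx", "cy" (pixels), "pose" (4x4, takes a point from camera to world coordinates). Camera axes: x right, y down, z forward; pixel columns grow to the right and rows downward; lengths in m; the calibration is good to about 2 mm. A picture is of the moment at which its call begins.
- close_job(): hands the job in, once; it reports no verdict.
The state is a dict: "clock": time; "joint_pos": joint angles; "qvel": joint speeds; "tau": joint torques, N m; "tool_pos": TCP position; "orientation": TCP orientation; "force": force on the tool from outside, world axes, zero at the start; "moment": the same for the moment, N m; "opening": finger opening in m.
Only numpy, scipy, OpenCV 4.12 (cv2) and the standard library are available. Lean on these libraries where they do the work, as an engineer would, in place of code of your own. Each camera call takes 0.05 s, during which the arm holds its last target. There are 200 camera calls.

## Task

First turn the red handle of the grey isolator box clockwise (seen from above) to its off stop, so that the kitchen mixer cannot start. Then take the beater by its blue knob out of the drying stand, turn it until its cross-shaped splined stem meshes with the cross-shaped socket in the mixer's drive hub, and push it fully home against the ejector spring until its collar sits on the hub. Finish while still holding the beater pressed home (do not let go: the spring would push it out again), and leave the other things on the ledge where they are.

Things in the scene. Friction and masses are not known exactly. Their poses are not given: they have to be found in the camera images.
- isolator_handle (a joint): Turn of the red isolator handle: 0 at the on stop, 1.5 at the off stop, growing clockwise seen from above about the vertical axis. It starts near on, stays where it is left and needs about 0.08 N m.
- handle_grip (a point): On the axis of the isolator handle, 92 mm above the ledge, 13 mm below the top of the red bar, turning with it. The bar is 62 mm along this x, 16 mm along y (grip across y) and 34 mm high; under it a black disc of 42 mm, whose top lies 21 mm below this point, on the fixed grey box, 100 x 100 mm and 65 mm high.
- beater: Beater, upright, stem down, 124 mm tall, 100 to 200 g. Origin: centre of the stem's lower tip, z up. Lowest 38 mm: grey stem with a plus-shaped section, two ribs 26 mm long, 6.5 mm thick along x and y (last 6 mm tapered to 22 x 4). Above: collar, steel column 18 mm across, two wire loops in the x-z plane reaching 45 mm out, 43 to 89 mm up; blue knob on top. Quarter turns of the stem are equivalent.
- beater_knob (a point): Centre of the beater's blue knob, 108 mm above the stem tip, turning with the beater. The knob is 30 mm along x, 24 mm along y and 32 mm high; grip it across y, clear of the wire loops.
- beater_collar (a point): Centre of the underside of the beater's round grey collar (42 mm across, 6 mm thick), 38 mm above the stem tip, turning with the beater.
- stand: Blue ceramic drying stand, fixed to the ledge; origin at the centre of its underside. Foot 104 mm across, upright tube 52 mm across and 52 mm high with a plain round bore of 32 mm. The beater's stem hangs in the bore at any turn, its collar lying on the tube's top.
- mixer: White motor base of the mixer, fixed, 190 x 170 mm, 90 mm high up to the round grey top; origin at the centre of its underside. The round drive hub, 64 mm across and 50 mm high, stands at the centre of its top, so the hub's top is 140 mm above the ledge.
- hub_mouth (a point): Centre of the cross-shaped socket's mouth on the hub's flat top, z up, turning with the hub. Two crossing vertical slots along its x and y, each 29 mm long, 9.3 mm wide. The hub starts at any turn; its stopped gearbox holds it stiffly (0.35 N m). The meshed stem slides in about 29 mm to the ejector, then is pushed the last 8.5 mm. Home: the collar's underside lies on the hub's top, at this point.
- ejector (a joint): Travel of the red spring ejector at the bottom of the socket: 0 when free, growing as it is pushed down, about 0.0085 m when the beater is home. Its push rises from about 3 N to 10 N.
- rack: Red plastic two-tier stacking rack, 160 x 200 x 155 mm, a bystander; origin at the centre of its underside.
- pot_lid: Aluminium pot lid lying flat, 174 mm across, 45 mm high with its black knob, a bystander; origin at the centre of its underside.
- saucer: White ceramic saucer, 140 mm across, 20 mm high, a bystander; origin at the centre of its underside.
- scoop: Yellow plastic scoop, 190 mm long, 40 mm high, a bystander; origin under it near the back of its tray.
- pump_bottle: Clear bottle with a white press pump top, 68 mm across, 190 mm high, a bystander; origin at the centre of its underside.
- mug: Blue ceramic mug, 80 mm across, 90 mm high, a bystander; origin at the centre of its underside.
Things that resemble listed ones, but are neither listed nor needed, are in the scene too. Leave any orange look-alike of the beater alone. Leave any orange look-alike of the part that bears isolator_handle alone.

How it is judged:
By the outcome, as a careful person would: the job done as asked, in the order asked, and still so for the second after the job is handed in, while the arm keeps its last pose, push and grip.
It also fails if it takes over 64 s, if anything falls off the work surface, if the arm or the gripper's body presses on something with over 40 N, if the wrist force passes 120 N, or if a joint passes its speed limit or range.

## Working session

There is one attempt and no reset: what is moved stays moved. The work goes in short steps, Python scripts to look and compute and a shell command to move; the robot and the scene stay as the last step left them, time stands still between calls to the robot, and variables do not carry over. Pictures are saved under pics/ and viewed, about 8 in all and at most 12, crops included, and the job is handed in when it is done.

```bash
mkdir -p pics; cat > h.py <<'E'
from plant import *
import numpy as np, cv2
def cloud(s):
    d=s["depth"]; v,u=np.mgrid[0:400,0:640]
    P=np.stack([(u-s["cx"])/s["fx"]*d,(v-s["cy"])/s["fy"]*d,d],-1)
    T=np.array(s["pose"]); W=P@T[:3,:3].T+T[:3,3]; W[d==0]=np.nan
    return W
def take(n,tag):
    s=snapshot(n); np.savez(f"pics/{tag}.npz",W=cloud(s),I=s["pixels"]); cv2.imwrite(f"pics/{tag}.png",s["pixels"][:,:,::-1]); return s
E
python3 - <<'E'
from h import *
for n in("scene","top"):
    s=take(n,n+"0"); print(n,np.round(s["pose"],3).tolist(),s["fx"])
print(get_obs())
E
```

```text
scene [[-0.661, 0.519, -0.542, 1.382], [0.751, 0.465, -0.469, 0.711], [0.008, -0.717, -0.697, 1.179], [0.0, 0.0, 0.0, 1.0]] 408.4480571838582
top [[0.002, -0.993, 0.119, 0.382], [-1.0, -0.001, 0.004, 0.016], [-0.004, -0.119, -0.993, 1.72], [0.0, 0.0, 0.0, 1.0]] 431.2317717284376
{'clock': 0.1, 'joint_pos': array([-5.77487302e+01,  2.05883105e+01,  6.40077468e-01, -1.64553158e-02,
       -7.01337144e+01, -1.65063659e+01]), 'qvel': array([-0.02977037,  0.02185355,  0.21579976,  0.04242299,  0.02774438,
       -0.01063794]), 'tau': array([-2.32154953e-04, -5.84166241e+01,  2.93752742e+01,  7.01554790e+00,
        1.02176439e-02, -8.39091194e-05]), 'tool_pos': array([ 0.18302036, -0.64928698,  0.22571734]), 'orientation': array([-1.79991547e+02, -8.29657436e-02,  1.05739295e+02]), 'force': array([-0.37819636,  0.75186558, -0.97510256]), 'moment': array([-0.0084984 , -0.01507306, -0.00279993]), 'opening': 0.08762927278683827}
```

View pics/scene0.png

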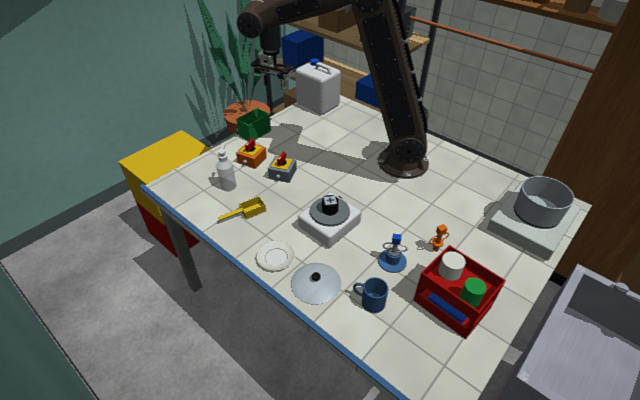

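View pics/top0.png

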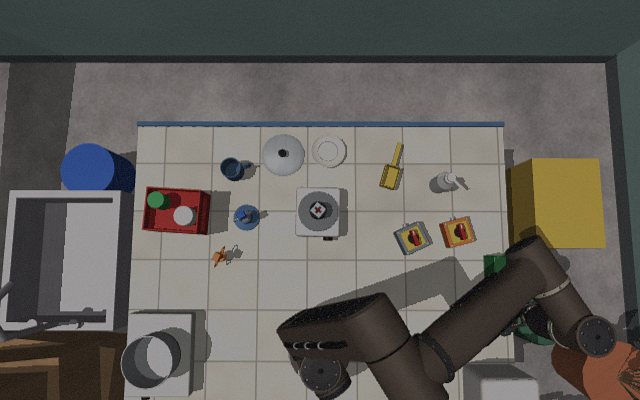

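```bash
python3 - <<'E'
from h import *
for tag,boxes in (("top0",dict(h=(392,218,432,258),b=(226,196,268,236),m=(294,186,342,236))),("scene0",dict(h=(265,145,300,182),b=(375,228,412,272),m=(300,190,360,240)))):
    z=np.load(f"pics/{tag}.npz");W,I=z["W"],z["I"].astype(int)
    tiles=[]
    for k,(a,b,c,d) in boxes.items():
        w=W[b:d,a:c].reshape(-1,3); i=I[b:d,a:c].reshape(-1,3)
        tiles.append(cv2.resize(I[b:d,a:c].astype(np.uint8),(260,260),interpolation=cv2.INTER_CUBIC))
        if k=="h": m=(i[:,0]>100)&(i[:,1]<60)&(i[:,2]<60)&(w[:,2]>.08)
        if k=="b": m=(i[:,2]>i[:,0]+40)&(w[:,2]>.112)
        if k=="m": m=(w[:,2]>.132)&(w[:,2]<.15)
        p=w[m]; r=cv2.minAreaRect((p[:,:2]*1000).astype(np.float32))
        print(tag,k,m.sum(),np.round(p.mean(0),4),np.round((p.min(0)+p.max(0))/2,4),np.round(p.min(0),4),np.round(p.max(0),4),np.round(r[0],1),np.round(r[1],1),round(r[2],1))
        if k=="b":
            m=(w[:,2]>.065)&(w[:,2]<.107);p=w[m];print(" loops",m.sum(),p.min(0),p.max(0));q=p[:,:2]-p[:,:2].mean(0);e=np.linalg.svd(q,full_matrices=False)[2][0];print(np.degrees(np.arctan2(e[1],e[0])))
            m=(w[:,2]>.01)&(w[:,2]<.06)&(i[:,2]>i[:,0]+40);p=w[m];print(" stand",p.min(0),p.max(0))
    cv2.imwrite(f"pics/c_{tag}.png",np.hstack(tiles)[:,:,::-1])
a=cv2.imread("pics/c_top0.png");b=cv2.imread("pics/c_scene0.png");cv2.imwrite("pics/c.png",np.vstack([a,b]))
E
```

```text
top0 h 46 [ 0.4292 -0.3574  0.1033] [ 0.432  -0.3561  0.1021] [ 0.4059 -0.3711  0.0939] [ 0.4581 -0.341   0.1103] [ 433.2 -356.1] [56.  13.8] 18.2
top0 b 56 [0.5166 0.2918 0.1356] [0.5181 0.2918 0.132 ] [0.5029 0.275  0.1193] [0.5333 0.3085 0.1448] [517.4 291.7] [23.7 28.7] 28.1
 loops 31 [0.49567656 0.25439836 0.06558294] [0.53859894 0.32823259 0.10161894]
120.1884442284995
 stand [0.46907349 0.24317207 0.01005714] [0.56092523 0.33423508 0.05989085]
top0 m 192 [0.5362 0.0069 0.1385] [0.5369 0.0077 0.1405] [ 0.507  -0.0236  0.1323] [0.5667 0.0391 0.1486] [536.9   7.7] [62.7 59.7] 89.4
scene0 h 21 [ 0.4301 -0.3532  0.1074] [ 0.4347 -0.3489  0.1079] [ 0.4092 -0.3651  0.1018] [ 0.4602 -0.3327  0.114 ] [ 436.5 -350.8] [57.7 15. ] 22.7
scene0 b 76 [0.5198 0.2961 0.1335] [0.5161 0.294  0.1281] [0.5005 0.2782 0.1122] [0.5316 0.3097 0.144 ] [515.5 294.3] [26.8 27.2] 33.1
 loops 83 [0.4937379  0.25688731 0.06558437] [0.53700267 0.33146089 0.1065168 ]
119.92814839066878
 stand [0.47180318 0.2482124  0.01006102] [0.56840682 0.34160269 0.0571316 ]
scene0 m 172 [0.5365 0.0118 0.1402] [0.5354 0.012  0.1407] [ 0.5043 -0.0203  0.132 ] [0.5665 0.0444 0.1494] [534.7  10.4] [63.9 61.6] 16.4
```

View pics/c.png

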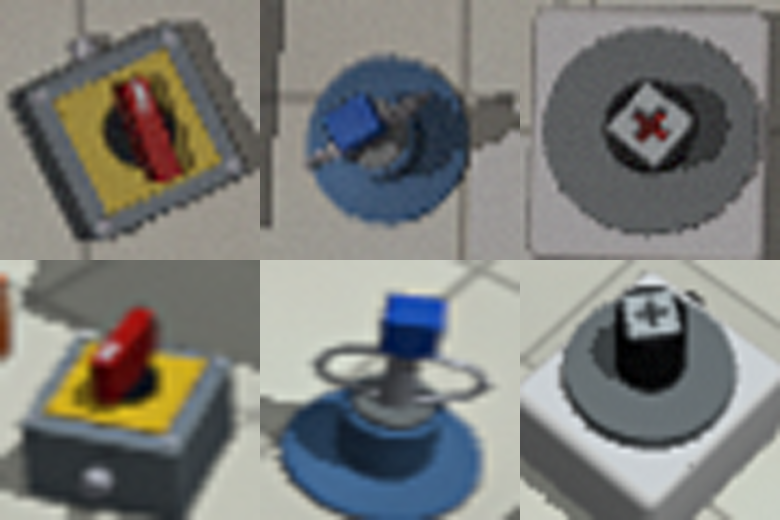

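The pictures show the grey isolator at top (412,238), orange twin at (458,233), beater in its stand at (246,216) with the orange twin at (222,256), and the mixer hub at (318,210). I measure the handle at (0.435, -0.3535) with the bar at about 20°.

```bash
python3 -m pendant '[[[36,42,0,0,0,0],[72,85,0,0,0,1],[108,127,0,0,0,2],[144,169,-5,0,0,3],[180,211,-15,0,0,4],[216,254,-25,0,0,4],[252,296.5,-45,0,0,4],[252,296.5,-75,0,0,4],[252,296.5,-75,0,0,4]]]' -1
python3 - <<'E'
from h import *
print(get_obs())
take("scene","s1");take("top","t1")
A=cv2.imread("pics/s1.png")[110:210,220:340];B=cv2.imread("pics/t1.png")[190:290,350:470]
cv2.imwrite("pics/c1.png",np.hstack([cv2.resize(A,(400,334)),cv2.resize(B,(400,334))]))
E
```

```text
clock: 1.23
tool_pos: [0.4339, -0.3518, 0.1494]
orientation: [-179.8, -0.2, 109.8]
force: [-0.4, -0.8, 0.5]
opening: 0.0879
{'clock': 1.225, 'joint_pos': array([-1.89747691e+01,  1.34926205e+01, -2.00668861e+01, -3.92381218e-02,
       -5.67297408e+01, -5.12003570e+01]), 'qvel': array([-1.43639306, -1.75898215,  2.93956041,  1.28225276, -1.89799196,
        0.13086307]), 'tau': array([ 9.18982364e-01, -4.40942574e+01,  2.51368546e+01,  5.93329266e+00,
        5.34683615e-01, -3.39490618e-02]), 'tool_pos': array([ 0.4339025 , -0.35178288,  0.1493709 ]), 'orientation': array([-179.79506009,   -0.20672824,  109.80289576]), 'force': array([-0.41394076, -0.83790796,  0.45939744]), 'moment': array([-0.02927683,  0.00778732,  0.01159535]), 'opening': 0.08787876063945409}
```

View pics/c1.png

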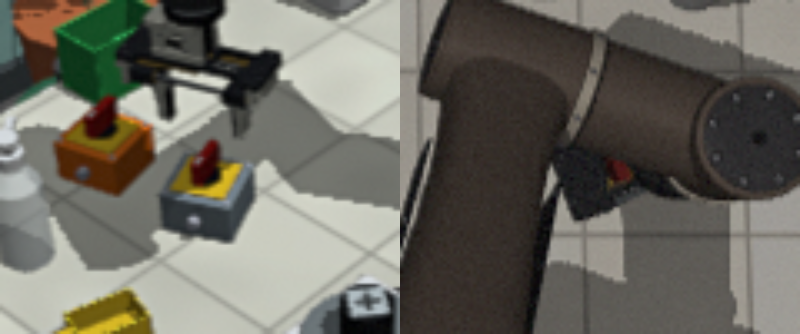

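The gripper sits centred above the grey isolator's bar (fingers at crop (165,105) and (245,130), bar at (205,160)). Next: descend and grip.

```bash
python3 -m pendant '[[[0,0,-20,0,0,0],[0,-1,-50,0,0,0],[0,-1,-68,0,0,0],[0,-1,-73,0,0,0],[0,-1,-73,0,0,0]]]' -1 && python3 -m pendant '[[[0,0,0,0,0,0],[0,0,0,0,0,0],[0,0,0,0,0,0],[0,0,0,0,0,0],[0,0,0,0,0,0],[0,0,0,0,0,0]]]' 1;  python3 -c "
from plant import *
print(get_obs())"
```

```text
clock: 1.95
tool_pos: [0.4354, -0.3549, 0.0795]
orientation: [180.0, 0.1, 109.7]
force: [0.1, -0.1, 1.5]
opening: 0.0877
clock: 2.7
tool_pos: [0.4351, -0.3541, 0.0785]
orientation: [-180.0, -0.0, 109.7]
force: [-1.5, -0.1, 1.2]
opening: 0.0336
{'clock': 2.7, 'joint_pos': array([-1.91488264e+01,  1.80488752e+01, -2.46228478e+01,  1.90570279e-03,
       -4.73338956e+01, -5.11027211e+01]), 'qvel': array([-0.11333479,  0.04931669, -0.03893971, -0.01012169,  0.09429765,
        0.03243714]), 'tau': array([ 2.19225360e-03, -4.84355736e+01,  2.28850418e+01,  5.46962768e+00,
       -3.95841699e-02, -1.18339649e-04]), 'tool_pos': array([ 0.43513224, -0.35413716,  0.07853386]), 'orientation': array([-1.79994747e+02, -2.43761436e-03,  1.09749744e+02]), 'force': array([-1.54368335, -0.07495904,  1.16574473]), 'moment': array([ 0.00051065, -0.04615167,  0.03494022]), 'opening': 0.033593836699729915}
```

```bash
python3 -m pendant '[[[0,0,0,0,0,0],[0,0,0,0,0,0],[0,0,0,0,0,0],[0,0,0,0,0,0]]]' 1 && python3 -c "
from plant import *
print(get_obs())"
```

```text
clock: 3.2
tool_pos: [0.4354, -0.3546, 0.0786]
orientation: [180.0, 0.0, 109.7]
force: [1.2, -5.2, -3.3]
opening: 0.0159
{'clock': 3.2, 'joint_pos': array([-1.91708423e+01,  1.80596762e+01, -2.46087158e+01,  2.95049809e-02,
       -4.73015164e+01, -5.11051862e+01]), 'qvel': array([ 0.01801321, -0.00016031, -0.03236369,  0.07056635,  0.07367472,
       -0.08887657]), 'tau': array([ 1.98056079e+00, -4.96882904e+01,  2.22486877e+01,  4.39793497e+00,
       -8.78620427e-01,  4.46746987e-02]), 'tool_pos': array([ 0.43535301, -0.35457006,  0.07858655]), 'orientation': array([1.79990205e+02, 3.57769205e-02, 1.09743971e+02]), 'force': array([ 1.23171059, -5.22123494, -3.34089118]), 'moment': array([-1.88375638, -0.21429255,  0.01061114]), 'opening': 0.01588691453474859}
```

```bash
python3 -m pendant '[[[0,-0.5,0,0,0,-9],[0,-0.5,0,0,0,-18],[0,-0.5,0,0,0,-27],[0,-0.5,0,0,0,-36],[0,-0.5,0,0,0,-45],[0,-0.5,0,0,0,-54],[0,-0.5,0,0,0,-60],[0,-0.5,0,0,0,-65],[0,-0.5,0,0,0,-70],[0,-0.5,0,0,0,-70]]]' && python3 -c "
from plant import *
print(get_obs()['moment'])"
python3 -m pendant '[[[0,0,0,0,0,-3],[0,0,0,0,0,-6],[0,0,0,0,0,-9],[0,0,0,0,0,-9]]]' && python3 -c "
from plant import *
print(get_obs()['moment'])"
```

```text
clock: 4.45
tool_pos: [0.4349, -0.3562, 0.0786]
orientation: [179.9, 0.1, 39.7]
force: [-0.9, -13.0, -4.9]
opening: 0.0158
[-4.59048167  0.28444027 -0.0410914 ]
clock: 4.95
tool_pos: [0.4348, -0.3562, 0.0786]
orientation: [179.9, 0.1, 30.7]
force: [-1.8, -13.7, -4.1]
opening: 0.0159
[-4.93375726  0.56060411 -0.10848841]
```

```bash
for i in 1; do python3 -m pendant '[[[0,-1.5,0,0,0,-1.5],[0,-1.5,0,0,0,-3],[0,-1.5,0,0,0,-3]]]' ; python3 -c "
from plant import *
print(get_obs()['moment'])"; python3 -m pendant '[[[0,-0.5,0,0,0,-2],[0,-0.5,0,0,0,-4],[0,-0.5,0,0,0,-4]]]' ; python3 -c "
from plant import *
print(get_obs()['moment'])"; done
```

```text
clock: 5.32
tool_pos: [0.4347, -0.3564, 0.0786]
orientation: [180.0, 0.1, 27.8]
force: [-2.7, -6.3, -1.4]
opening: 0.0161
[-2.26060322  0.68856699  0.63384651]
clock: 5.7
tool_pos: [0.4349, -0.3567, 0.0786]
orientation: [-180.0, 0.0, 23.7]
force: [-3.2, -5.2, -0.1]
opening: 0.0171
[-1.77563286  0.90895642  0.87240492]
```

The moment rose sharply (0.1→0.87 N m) and the jaws began to slip, so the off stop is reached. Release, rise and head to the beater.

```bash
python3 -m pendant '[[[0,0,0,0,0,0],[0,0,0,0,0,0],[0,0,0,0,0,0],[0,0,0,0,0,0],[0,0,20,0,0,0],[0,0,60,0,0,0],[0,0,110,0,0,0],[0,0,160,0,0,0],[0,20,190,0,0,10],[0,60,200,0,0,20]]]' -1
python3 -m pendant '[[[0,50,0,0,0,10],[0,100,0,0,0,20],[0,150,0,0,0,30],[0,200,0,0,0,40],[0,250,0,0,0,50],[10,300,0,0,0,60],[20,350,0,0,0,70],[30,400,0,0,0,80],[30,400,0,0,0,90],[30,400,0,0,0,90]]]'
python3 - <<'E'
from h import *
print(get_obs()["joint_pos"])
take("top","t2");take("scene","s2")
for t,(a,b,c,d) in dict(t2=(392,218,432,258),s2=(265,145,300,182)).items():
    z=np.load(f"pics/{t}.npz");w=z["W"][b:d,a:c].reshape(-1,3); i=z["I"].astype(int)[b:d,a:c].reshape(-1,3)
    m=(i[:,0]>100)&(i[:,1]<60)&(i[:,2]<60)&(w[:,2]>.08);p=w[m]
    print(t,m.sum(),cv2.minAreaRect((p[:,:2]*1000).astype(np.float32)))
A=cv2.imread("pics/s2.png")[120:280,220:440];B=cv2.imread("pics/t2.png")[180:340,220:440]
cv2.imwrite("pics/c2.png",np.hstack([cv2.resize(A,(400,291)),cv2.resize(B,(400,291))]))
E
```

```text
clock: 6.95
tool_pos: [0.4358, -0.297, 0.2806]
orientation: [179.8, -0.1, 44.0]
force: [0.2, -0.2, -0.9]
opening: 0.0876
clock: 8.2
tool_pos: [0.465, 0.1039, 0.2784]
orientation: [-180.0, -0.0, 133.7]
force: [-0.1, -0.0, 0.2]
opening: 0.0877
[ 3.63285642e+01 -4.16139574e-01 -1.85060041e+01 -1.02685377e-02
 -7.19355816e+01 -8.25886241e+01]
t2 48 ((433.8858642578125, -355.3462829589844), (13.701665878295898, 58.17583465576172), 31.45890998840332)
s2 18 ((432.81732177734375, -348.40789794921875), (18.300609588623047, 45.668155670166016), 31.331567764282227)
```

View pics/c2.png

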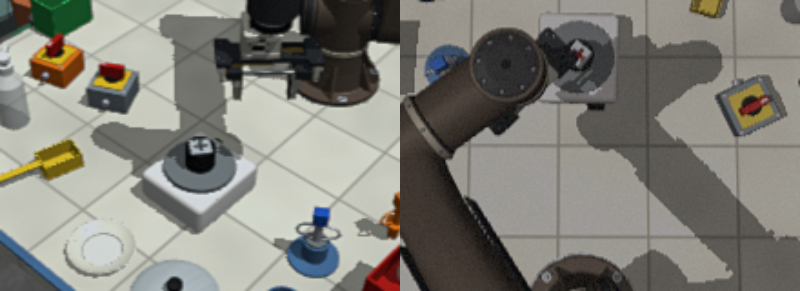

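The bar now lies at about -58.5°, consistent with the box axis (≈28°) minus 86°, so the handle is off. The beater is undisturbed. Next: go to the beater knob.

```bash
python3 -m pendant '[[[10,30,0,0,0,10],[20,65,0,0,0,20],[30,100,0,0,0,30],[40,140,0,0,0,40],[53.5,188,0,0,0,50],[53.5,188,-20,0,0,60],[53.5,188,-50,0,0,70],[53.5,188,-70,0,0,76],[53.5,188,-80,0,0,76],[53.5,188,-80,0,0,76]]]' && python3 -m pendant '[[[0,0,-30,0,0,0],[0,0,-60,0,0,0],[0,0,-85,0,0,0],[0,0,-94,0,0,0],[0,0,-94,0,0,0]]]' -1
python3 - <<'E'
from h import *
o=get_obs();print(o["joint_pos"],o["force"],o["moment"])
take("scene","s3")
cv2.imwrite("pics/c3.png",cv2.resize(cv2.imread("pics/s3.png")[190:290,330:470],(700,500),interpolation=cv2.INTER_CUBIC))
E
```

```text
clock: 9.55
tool_pos: [0.5187, 0.2907, 0.1984]
orientation: [-180.0, -0.0, -150.5]
force: [0.0, -0.2, 0.3]
opening: 0.0875
clock: 10.18
tool_pos: [0.519, 0.2915, 0.1051]
orientation: [-180.0, 0.0, -150.3]
force: [0.1, -0.2, 0.1]
opening: 0.0875
[ 4.81260055e+01  1.91139271e+01 -1.86832570e+01  1.83191922e-02
 -5.21854967e+01 -1.84543175e+01] [ 0.14981156 -0.1821385   0.07738688] [-0.01618507  0.124018   -0.00792115]
```

View pics/c3.png

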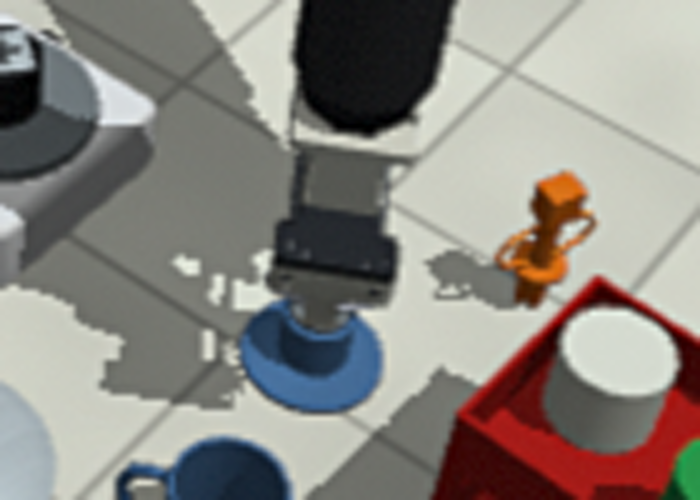

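The gripper straddles the knob directly over the stand; close.

```bash
python3 -m pendant '[[[0,0,0,0,0,0],[0,0,0,0,0,0],[0,0,0,0,0,0],[0,0,0,0,0,0],[0,0,0,0,0,0],[0,0,0,0,0,0],[0,0,0,0,0,0],[0,0,0,0,0,0],[0,0,0,0,0,0],[0,0,0,0,0,0]]]' 1 && python3 -m pendant '[[[0,0,5,0,0,0],[0,0,20,0,0,0],[0,0,50,0,0,0],[0,0,80,0,0,0],[0,0,120,0,0,0],[0,0,150,0,0,0],[0,0,160,0,0,0],[0,0,160,0,0,0]]]'
python3 - <<'E'
from h import *
o=get_obs();print(o["force"],o["moment"],o["joint_pos"])
take("scene","s4")
A=cv2.imread("pics/s4.png");B=cv2.imread("pics/t2.png")
# hub cross: enlarged from scene0/top0
C=cv2.imread("pics/scene0.png")[193:223,312:348];D=cv2.imread("pics/top0.png")[196:226,301:337]
r=lambda i:cv2.resize(i,(400,300),interpolation=cv2.INTER_CUBIC)
cv2.imwrite("pics/c4.png",np.hstack([r(A[150:270,330:490]),np.vstack([r(C),r(D)])[::2,::1]]) if 0 else np.vstack([np.hstack([r(C),r(D)]),np.hstack([r(A[150:270,330:490]),r(A[150:270,330:490])*0])]))
# white plate pixels on hub
for t in("top0","scene0"):
    z=np.load(f"pics/{t}.npz");W,I=z["W"],z["I"].astype(int)
    m=(W[...,2]>.134)&(W[...,2]<.147)&(np.hypot(W[...,0]-.536,W[...,1]-.009)<.045)&(I.min(2)>120)
    p=W[m];print(t,m.sum(),cv2.minAreaRect((p[:,:2]*1000).astype(np.float32)))
    v,u=np.nonzero(m);print(u.min(),u.max(),v.min(),v.max())
E
```

```text
clock: 11.48
tool_pos: [0.5186, 0.2913, 0.1044]
orientation: [-180.0, -0.0, -150.3]
force: [-0.6, 0.0, -0.6]
opening: 0.0239
clock: 12.48
tool_pos: [0.5186, 0.2914, 0.2651]
orientation: [180.0, 0.1, -150.3]
force: [-0.7, 1.0, -1.7]
opening: 0.0241
[-0.65261411  1.00607288 -1.68561519] [0.03982818 0.19417587 0.02350085] [ 4.81343037e+01  1.17207394e+01 -6.45988407e+00 -1.41567885e-02
 -7.17458809e+01 -1.83887390e+01]
top0 71 ((535.43408203125, 7.191247940063477), (39.6810188293457, 39.94694900512695), 51.80173873901367)
311 324 202 216
scene0 64 ((533.3134155273438, 8.193439483642578), (43.124183654785156, 42.19159698486328), 46.36882400512695)
324 336 196 204
```

View pics/c4.png

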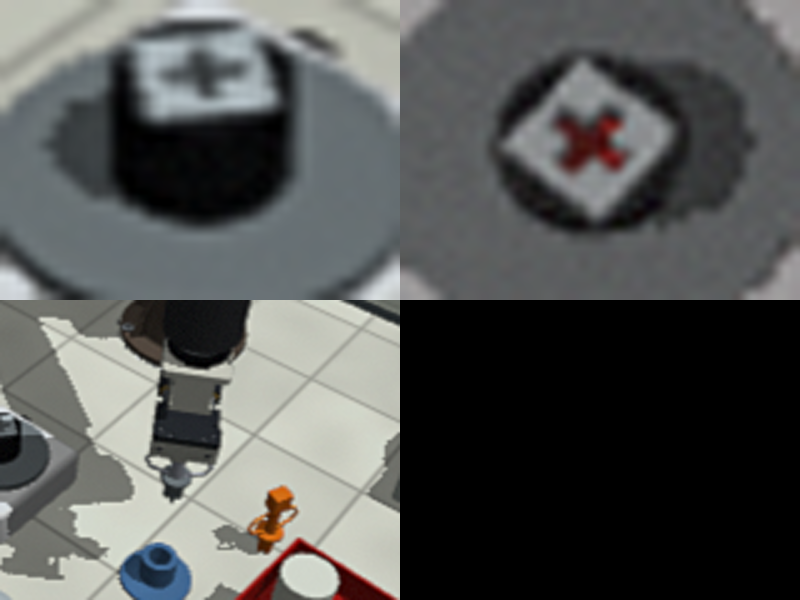

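The beater is out of the stand and held upright. Now I fit the cross socket's pose with rectified images.

```bash
cat > fit.py <<'E'
from h import *
from scipy.optimize import minimize
def rect(s,im,z=.14,c=(.536,.008),h=.032,st=.0005):
    g=np.arange(-h,h,st); X,Y=np.meshgrid(c[0]+g,c[1]+g,indexing="ij")
    T=np.linalg.inv(np.array(s["pose"])); P=np.stack([X,Y,np.full_like(X,z),np.ones_like(X)],-1)@T.T
    u=s["fx"]*P[...,0]/P[...,2]+s["cx"]; v=s["fy"]*P[...,1]/P[...,2]+s["cy"]
    return X*1000,Y*1000,cv2.remap(im,u.astype(np.float32),v.astype(np.float32),cv2.INTER_CUBIC)
def fit(n,k=6):
    ss=[snapshot(n) for _ in range(k)]
    im=np.mean([x["pixels"][...,1].astype(np.float32) for x in ss],0)
    X,Y,G=rect(ss[0],im); blur=4 if n=="top" else 3
    def model(p):
        a=np.radians(p[2]);dx,dy=X-p[0],Y-p[1];q=np.cos(a)*dx+np.sin(a)*dy;r=-np.sin(a)*dx+np.cos(a)*dy
        sq=(abs(q)<p[3])&(abs(r)<p[3]); cr=((abs(q)<14.5)&(abs(r)<4.65))|((abs(r)<14.5)&(abs(q)<4.65))
        return cv2.GaussianBlur((sq&~cr).astype(np.float32),(0,0),blur)
    def cost(p):
        m=model(p); w=np.hypot(X-p[0],Y-p[1])<27; return -np.corrcoef(m[w],G[w])[0,1]
    best=min((minimize(cost,[536,8,a,20],method="Nelder-Mead",options=dict(initial_simplex=np.array([[536,8,a,20],[540,8,a,20],[536,12,a,20],[536,8,a+8,20],[536,8,a,22]]))) for a in(35,45,55)),key=lambda r:r.fun)
    print(n,np.round(best.x,2),round(best.fun,3)); return ss,G
if __name__=="__main__":
    for n in("top","scene"):
        ss,G=fit(n)
E
python3 fit.py
```

```text
top [534.18   7.    51.28  21.3 ] -0.882
scene [532.     6.73  51.62  20.58] -0.788
```

```bash
python3 -m pendant '[[[1,-20,0,0,0,0],[3,-60,0,0,0,5],[6,-105,0,0,0,10],[9,-150,0,0,0,14],[12,-195,0,0,0,18],[15,-235,0,0,0,21.7],[16,-265,0,0,0,21.7],[16.8,-284.3,0,0,0,21.7],[16.8,-284.3,-15,0,0,21.7],[16.8,-284.3,-21,0,0,21.7]]]'
python3 - <<'E'
from h import *
o=get_obs();print(o["tool_pos"],o["orientation"],o["force"],o["moment"])
s=take("scene","s5");take("top","t5")
T=np.linalg.inv(np.array(s["pose"]))
I=cv2.resize(cv2.imread("pics/s5.png")[150:240,270:390],(800,600),interpolation=cv2.INTER_CUBIC)
cv2.imwrite("pics/c5.png",I)
p=o["tool_pos"]
for dz in(0,-.0524,-.0904):
    q=T@[p[0],p[1],p[2]+dz,1];u=s["fx"]*q[0]/q[2]+s["cx"];v=s["fy"]*q[1]/q[2]+s["cy"];print(u,v,"crop",(u-270)*6.667,(v-150)*6.667)
q=T@[.532,.0067,.14,1];u=s["fx"]*q[0]/q[2]+s["cx"];v=s["fy"]*q[1]/q[2]+s["cy"];print("hub",(u-270)*6.667,(v-150)*6.667)
E
```

```text
clock: 14.38
tool_pos: [0.5347, 0.0072, 0.2421]
orientation: [179.9, -0.1, -128.6]
force: [-0.1, 0.4, -1.5]
opening: 0.024
[0.53470443 0.00722072 0.24208003] [ 1.79919926e+02 -6.87281493e-02 -1.28574253e+02] [-0.11482962  0.39586201 -1.45701143] [-0.01888742  0.15003642  0.03846128]
329.9440915411972 179.21404634358814 crop 399.64725830516187 194.77004697270212
329.6568278176552 190.26047084928956 crop 397.7320710603072 268.4165591522135
329.45722694220143 197.93591268644425 crop 396.40133202365695 319.58872988052383
hub 398.4631462327684 332.04485517970096
```

View pics/c5.png

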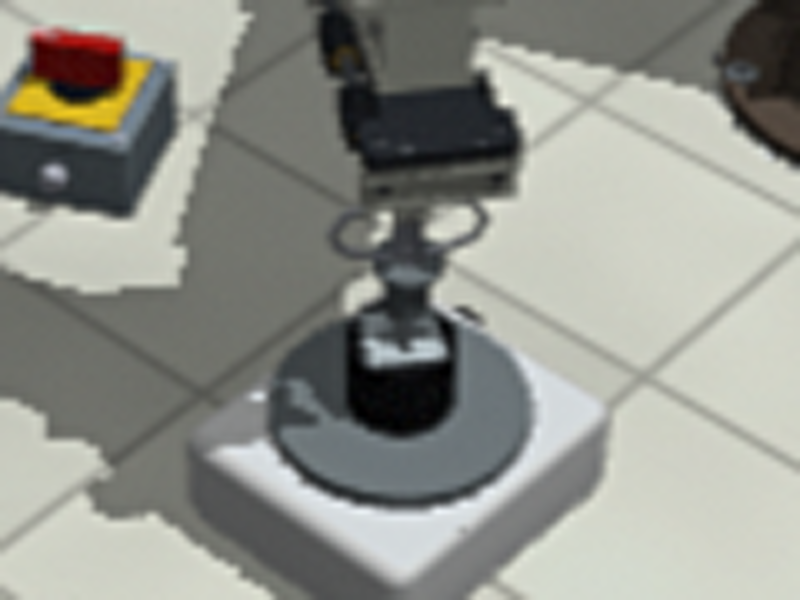

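The beater hovers above the hub, and its collar (crop x≈409) looks a bit right of the hub (≈401). I quantify that sideways offset and the angle of the loops.

```bash
python3 - <<'E'
from h import *
ss=[snapshot("scene") for _ in range(6)]
g=np.mean([x["pixels"].astype(float).mean(2) for x in ss],0); d=np.median([x["depth"] for x in ss],0)
for v in(182,184,187,189,190,191,193,194,195,196,202,205,207,209): print(v,g[v,317:345].round().astype(int).tolist())
print(d[186:200,322:342].round(3))
W=cloud(ss[0]);
R=np.array(ss[0]["pose"])[:3,0]
for lo,hi in((.155,.187),(.187,.20)):
    m=(W[...,2]>lo)&(W[...,2]<hi)&(np.hypot(W[...,0]-.535,W[...,1]-.007)<.03)
    p=W[m];v,u=np.nonzero(m);print(lo,m.sum(),p.mean(0),u.mean(),u.min(),u.max(),v.min(),v.max())
E
```

```text
182 [114, 116, 116, 106, 82, 75, 79, 78, 92, 145, 207, 180, 83, 77, 67, 70, 90, 119, 157, 181, 197, 205, 210, 198, 136, 90, 160, 204]
184 [115, 112, 94, 73, 93, 115, 116, 113, 117, 151, 183, 146, 66, 57, 56, 56, 116, 193, 211, 209, 207, 205, 203, 174, 101, 142, 203, 205]
187 [115, 115, 106, 79, 73, 92, 98, 100, 95, 79, 62, 61, 61, 66, 64, 55, 66, 86, 91, 95, 126, 160, 204, 207, 207, 204, 202, 202]
189 [114, 114, 115, 116, 115, 114, 114, 120, 115, 62, 63, 75, 72, 75, 76, 62, 61, 60, 58, 100, 162, 187, 200, 204, 204, 203, 201, 200]
190 [114, 113, 114, 114, 114, 112, 106, 107, 112, 65, 73, 104, 115, 107, 106, 99, 90, 68, 61, 111, 174, 167, 168, 185, 199, 201, 202, 201]
191 [113, 114, 114, 113, 110, 104, 104, 138, 172, 123, 92, 111, 118, 119, 119, 118, 114, 102, 102, 147, 194, 188, 171, 162, 171, 189, 199, 201]
193 [113, 112, 105, 93, 124, 184, 198, 200, 202, 181, 101, 37, 38, 46, 48, 43, 47, 122, 198, 199, 194, 192, 192, 192, 187, 176, 163, 162]
194 [110, 102, 91, 92, 140, 198, 200, 196, 187, 146, 80, 36, 34, 36, 34, 32, 47, 127, 198, 197, 193, 193, 194, 193, 192, 190, 185, 172]
195 [98
[... 1938 characters left out ...]
8 1.626 1.628 1.74  1.738 1.738 1.737 1.743]
 [1.737 1.626 1.625 1.526 1.529 1.533 1.492 1.496 1.497 1.485 1.481 1.497
  1.497 1.53  1.622 1.623 1.627 1.647 1.648 1.733]
 [1.62  1.525 1.524 1.524 1.526 1.522 1.499 1.501 1.501 1.489 1.487 1.506
  1.523 1.522 1.528 1.62  1.616 1.622 1.643 1.64 ]
 [1.592 1.52  1.517 1.521 1.521 1.52  1.521 1.524 1.527 1.49  1.492 1.522
  1.519 1.521 1.523 1.522 1.593 1.592 1.614 1.619]
 [1.516 1.518 1.517 1.517 1.52  1.515 1.517 1.53  1.528 1.493 1.518 1.52
  1.517 1.516 1.518 1.518 1.517 1.589 1.588 1.589]]
0.155 31 [0.53506377 0.01392278 0.16816497] 330.8709677419355 328 334 193 199
0.187 49 [0.53640375 0.01605283 0.19622994] 331.2448979591837 326 336 186 193
```

Image: the beater is ~2.5 mm off along the image-right direction (hub centre u=329.6, stem 330.4, collar 330.95). Shift by (+1.9,−1.6) and lower gently.

```bash
python3 -m pendant '[[[1.9,-1.6,0,0,0,0],[1.9,-1.6,-4,0,0,0],[1.9,-1.6,-8,0,0,0],[1.9,-1.6,-11,0,0,0],[1.9,-1.6,-13,0,0,0],[1.9,-1.6,-15,0,0,0],[1.9,-1.6,-15,0,0,0]]]'
python3 -c "
from plant import *
o=get_obs();print(o['force'],o['moment'],o['tool_pos'])"
```

```text
clock: 15.65
tool_pos: [0.5373, 0.0054, 0.2284]
orientation: [180.0, -0.0, -128.6]
force: [-0.5, -0.0, -0.6]
opening: 0.0239
[-0.48331003 -0.04188196 -0.56363806] [-0.05486135  0.15606306  0.02589859] [0.53725878 0.00541678 0.22842481]
```

```bash
python3 -m pendant '[[[0,0,-2,0,0,0],[0,0,-4,0,0,0],[0,0,-5,0,0,0],[0,0,-5,0,0,0]]]'
python3 -c "
from plant import *
o=get_obs();print(o['force'],o['moment'],o['tool_pos'])"
```

```text
clock: 16.15
tool_pos: [0.5373, 0.0054, 0.2235]
orientation: [180.0, -0.0, -128.6]
force: [0.1, 0.0, -0.5]
opening: 0.0241
[ 0.08679763  0.04763667 -0.5235652 ] [-0.01089607  0.14478114 -0.01651032] [0.53730883 0.00544836 0.22346598]
```

```bash
python3 -m pendant '[[[0,0,-3,0,0,0],[0,0,-6,0,0,0],[0,0,-9,0,0,0],[0,0,-12,0,0,0],[0,0,-15,0,0,0],[0,0,-18,0,0,0],[0,0,-20,0,0,0],[0,0,-20,0,0,0]]]'
python3 -c "
from plant import *
o=get_obs();print(o['force'],o['moment'],o['tool_pos'])"
```

```text
clock: 17.15
tool_pos: [0.5372, 0.0054, 0.2034]
orientation: [180.0, -0.0, -128.6]
force: [-0.5, 0.7, -1.5]
opening: 0.0236
[-0.54483126  0.65226723 -1.53394734] [-0.0289736   0.09838274 -0.01117342] [0.53724467 0.005425   0.20335405]
```

```bash
python3 -m pendant '[[[0,0,-2,0,0,0],[0,0,-4,0,0,0],[0,0,-6,0,0,0],[0,0,-8,0,0,0],[0,0,-9,0,0,0],[0,0,-9,0,0,0]]]'
python3 -m pendant '[[[0,0,-1,0,0,0],[0,0,-2,0,0,0],[0,0,-2,0,0,0]]]'
python3 -m pendant '[[[0,0,-1,0,0,0],[0,0,-2,0,0,0],[0,0,-2,0,0,0]]]'
python3 -c "
from plant import *
o=get_obs();print(o['force'],o['moment'],o['tool_pos'])"
```

```text
clock: 17.9
tool_pos: [0.5376, 0.0054, 0.1951]
orientation: [-180.0, 0.0, -128.5]
force: [-2.0, -0.2, 6.6]
opening: 0.0237
clock: 18.27
tool_pos: [0.5377, 0.0054, 0.1933]
orientation: [-179.9, 0.0, -128.5]
force: [-2.2, -1.2, 8.1]
opening: 0.0242
clock: 18.65
tool_pos: [0.5378, 0.0052, 0.1923]
orientation: [-179.9, 0.0, -128.5]
force: [-5.0, -0.2, 14.7]
opening: 0.0241
[-5.00243855 -0.19335272 14.69798798] [0.07122716 2.10069915 0.03228205] [0.53782427 0.00523658 0.19228592]
```

```bash
python3 -m pendant '[[[0,0,-0.5,0,0,0],[0,0,-1,0,0,0],[0,0,-1,0,0,0],[0,0,-1,0,0,0]]]'
python3 - <<'E'
from h import *
o=get_obs();print(o['force'],o['moment'],o['tool_pos'])
take("scene","s6")
I=cv2.imread("pics/s6.png");cv2.imwrite("pics/c6.png",cv2.resize(I[150:240,270:390],(800,600),interpolation=cv2.INTER_CUBIC))
W=np.load("pics/s6.npz")["W"];m=(np.hypot(W[...,0]-.536,W[...,1]-.01)<.03)&(W[...,2]>.125)&(W[...,2]<.16)
print(np.sort(W[...,2][m])[::6].round(4))
E
```

```text
clock: 19.15
tool_pos: [0.538, 0.0051, 0.1922]
orientation: [-179.9, 0.1, -128.5]
force: [-7.1, 0.7, 20.0]
opening: 0.0236
[-7.06892683  0.66454636 20.02662924] [-0.01928404  3.0460724   0.01904077] [0.53796056 0.0051108  0.19220796]
[0.1252 0.1265 0.1292 0.1324 0.1351 0.1358 0.1372 0.138  0.1383 0.1391
 0.1397 0.1404 0.1408 0.141  0.142  0.1427 0.1436 0.144  0.145  0.1459
 0.1466 0.1473 0.1481 0.1491 0.1498 0.1507 0.1541 0.1559 0.1595]
```

View pics/c6.png

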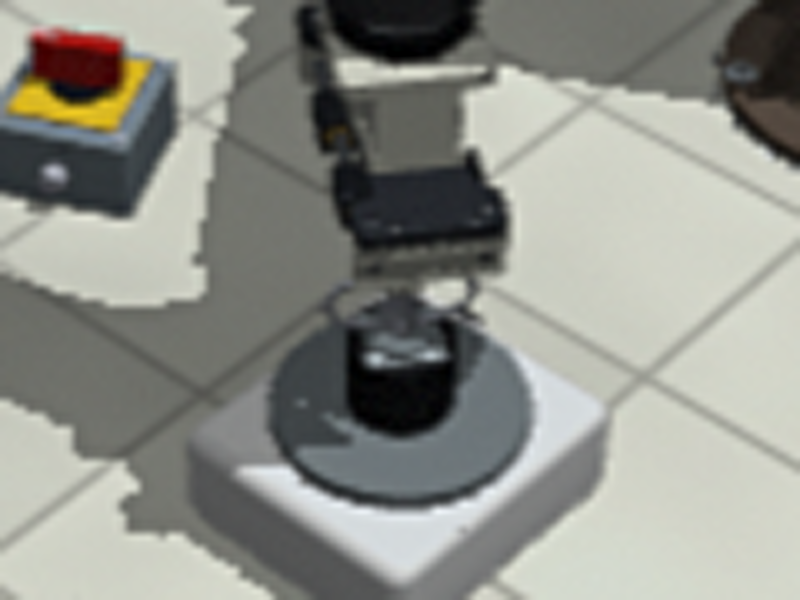

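```bash
python3 -m pendant '[[[0,0,0,0,0,0],[0,0,0,0,0,0],[0,0,0,0,0,0],[0,0,0,0,0,0],[0,0,0,0,0,0],[0,0,0,0,0,0],[0,0,0,0,0,0],[0,0,0,0,0,0]]]' && python3 -c "
from plant import *
o=get_obs();print(o['tool_pos'],o['force'],o['clock'])
close_job()"
```

```text
clock: 20.2
tool_pos: [0.538, 0.0051, 0.1922]
orientation: [-179.9, 0.1, -128.5]
force: [-7.9, 1.1, 20.6]
opening: 0.024
[0.53798381 0.00510008 0.19221887] [-7.90720079  1.05376274 20.59587317] 20.2
the job is handed in; nothing more can be done
```

The isolator is off, and the beater is meshed in the drive hub, pressed home and still gripped. I handed the job in at 20.2 s.

- **Isolator:** I turned the red handle clockwise until it hit the stop. The moment jumped from about 0.1 to 0.87 N m and the jaws began to slip. A later picture showed the bar at about −58.5°, which matches the off position worked out from the box's angle.
- **Beater:** I took it from the stand by its blue knob, turned it to match the socket at about 51°, and shifted it about 2.5 mm after checking it over the hub. The stem then slid in without resistance.
- **Home position:** The last checks showed the tool stopped at z = 0.1922 m, against an expected 0.192 m. It stayed there for one second, pushing with about 20 N, with the jaws still closed on the 24 mm knob.

**Checks that disagreed:**
- The two cameras differed by up to about 5 mm. I used the top camera and the relative view of the beater over the hub.
- A side force of about 8 N remained at the end, well under the limit.
- The ejector's travel was not measured directly. I inferred that the beater is home from the hard stop and the height.
- I touched nothing else on the ledge, but I did not take a final full-scene picture to confirm the other items.

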